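# Steady a pin with stand tweezers squeezed to the set mark

### The job

Without lifting it, push the dark wooden blank against the board's side rail and then along the rail to the end stop, until it sits square and flush in the corner with its upright pin between the open tweezer tips. Then squeeze the two tweezer legs between the gripper's fingers until the index fin on the far leg lines up with the fin of the brass rider on the cross bar. Finish while holding that squeeze steady, the blank still in its corner and the jar, cup and pot left alone.

Things in the scene. Friction and masses are not known exactly. Their poses are not given: they have to be found in the camera images.
- jig: Setting board fixed to the table, plywood 240 x 440 mm, 12 mm thick, carrying rail, stop and stand tweezers. Origin at table level below the spot where the pin belongs; x points away from the robot, across the tweezers; y to the robot's left, along them from heel to tips. Slab spans x -140..100, y -230..210 mm. Nothing on it rises above 82 mm over the table.
- blank: Dark wooden block 60 (x) x 80 (y) x 18 mm tall, about 120 g, loose on the board. Origin: centre of its underside. An upright brass pin, 5 mm thick, top 50 mm above the underside, stands on it at (0, -25) mm, towards the tweezers. Home in the corner, its origin is at (0, 25, 12) mm in the board's frame, with the same yaw.
- corner (a point): Inner corner of the two wooden fences, at (30, -15, 12) mm in the board's frame. Side rail: face at x = 30, y from -30 to 165. End stop: face at y = -15, x from -40 to 45. Both 15 mm thick and 14 mm tall above the slab (top 26 mm over the table).
- blank_corner (a point): The blank's lower corner at (30, -40, 0) mm in its own frame; belongs in the fence corner.
- heel (a point): Heel of the steel tweezers, at (0, -190, 55) mm in the board's frame, on a dark stand block 50 x 36 mm, 70 mm high. Two level legs hinge there about upright axes at x = -4 (near leg) and +4 mm (far leg). Each is 3 mm thick, 200 mm long, 14 mm tall (48 to 62 mm over the table); open, each stands out 0.11 rad from the y axis and the tip gap is about 49 mm.
- squeeze (a point): Midway between the two finger studs, fixed at (0, -70, 55) mm in the board's frame: squeeze here, closing along the board's x. Each stud is an upright round bar 8 mm thick, 14 mm tall, outside its leg 120 mm from the hinge. With the legs at angle a to the y axis, the width over the studs is 2(9.5 + 120 sin a) mm: 45 mm open, 25 to 34 mm at the mark.
- leg_near (a joint): Angle of the near leg (rad): 0 sprung open, grows as it is squeezed, 0.109 at its stop (legs parallel). Its angle a to the board's y axis is 0.11 minus this. Sprung 6 N m/rad with a little preload: 1.5 N at the stud to start it, 4 to 6 N at the mark. It springs open when let go.
- leg_far (a joint): Angle of the far leg, likewise.
- rider (a joint): Setting of the brass rider, locked on the cross bar (m): distance of its fin from the near leg's centre plane towards the far leg, 0.016 to 0.030. The gap is right when the legs' centre planes are this far apart at the fins, 172 mm from the hinges (2(4 + 172 sin a) mm with both legs at angle a). The rider stays put.
- index (a point): Top of the upright steel index fin (2 mm thick) on the far leg's top edge, 172 mm from its hinge, in the leg's centre plane, 80 mm above the table.
- mark (a point): Top of the brass rider's upright fin (2 mm thick), 80 mm above the table, 172 mm from the near leg's hinge. The rider sits on a steel cross bar that is fixed to the near leg and runs over the far leg; with the legs open the index stands 15 to 30 mm beyond the mark, on the far side.
- jar: Bystander beyond the board: glass jar, dark cap, 72 mm diameter, 105 mm tall. Origin: centre of its underside.
- cup: Bystander beyond the board: clear plastic cup, 70 mm rim, 85 mm tall. Origin: centre of its underside.
- pot: Bystander beyond the board: green pigment pot, black cap, 52 mm diameter, 42 mm tall. Origin: centre of its underside.
Mind the look-alikes: they are no part of the job. What is shaped like the blank but blue or purple is not meant.

How it is judged:
On the way, in this order (a step that is already met when the one before it is completed fails the run):
1. the blank sits square and flush in the corner of rail and stop (x of blank_corner in the frame of corner between -0.0025 and 0.0025 m and y of blank_corner in the frame of corner between -0.0025 and 0.0025 m and angle between the x axis of blank and the x axis of jig, either way round below 0.05 rad and angle between blank's own z axis and vertical below 0.05 rad and height (world z) of blank below 0.016 m), for 0.2 s.
2. both legs are squeezed by the fingers to the mark, the blank still in its corner, and held for a second (all of step 1 and x of index in the frame of mark between -0.003 and 0.003 m and value of joint each of leg_near, leg_far above 0.025 rad and contact force between the fingers and jig above 1 N), for 1 s.
At the end, for the whole second after the job is handed in: The fingers still squeeze both legs (each at least 0.025 rad in, at least 1 N), the index within 3 mm of the rider's mark across the legs and the legs still (under 0.05 rad/s); the blank flat on the board with its corner within 2.5 mm of the rail corner each way and square to 0.05 rad (all of step 2 and velocity of joint leg_near between -0.05 and 0.05 rad/s and velocity of joint leg_far between -0.05 and 0.05 rad/s); the arm keeps its last pose, push and grip.
It fails at once if the blank is lifted off the board or tipped (height (world z) of blank above 0.025 m or angle between blank's own z axis and vertical above 0.35 rad).
It fails at once if a bystander is knocked or moved (distance of any of jar, cup, pot from where it was at the start of the episode above 0.02 m).
It also fails if it takes over 67 s, if anything falls off the work surface, if the arm or the gripper's body presses on something with over 40 N, if the wrist force passes 120 N, or if a joint passes its speed limit or range.

### The arm

A 7-joint arm with a two-finger parallel gripper is mounted at the origin on the work surface. World frame = base frame: x ahead of the robot, y to its left, z up, the work surface at z = 0. Lengths are in m, angles in rad, forces in N, time in s.
With the tool pointing down it reaches from about 0.4 to 0.85 m from the base axis. Payload 4.4 kg.
Tool frame: the origin (TCP) lies between the finger pads; the fingertips stand bot.tips_ahead ahead of it and the grasp point (between the pads) is the TCP (bot.tips_ahead is the distance from the TCP to the fingertips, in m); z points along the fingers, y is the direction in which the jaws open and shut (so a half turn about z gives the same grasp; the last joint's range is limited). The gripper opens to 94 mm and grips with 3 to 60 N. Pads are 16 mm wide; open, the fingers measure 119 mm over their backs; the gripper's body (75 mm by 177 mm) begins 78 mm behind the grasp point.
Start: joints at [-1.175, 0.628, 0.038, 1.517, -0.027, 0.996, -0.02], TCP at [0.29, 0.582, 0.224] pointing down, gripper open.
Joint ranges: [-3.06, 3.06], [-0.37, 2.12], [-1.25, 1.32], [0.18, 2.47], [-1.1, 4.24], [0.23, 1.98], [-2.94, 2.94]. Speed limits (rad/s): [2.57, 2.57, 3.14, 3.14, 3.14, 3.14, 3.14].

### API

Orientations are given as a 3x3 rotation matrix whose columns are the frame's x, y, z axes.
In Python, from workcell import bot gives the robot as it stands. The module is installed in compiled form; this text tells all that it offers.
- The arm moves only by the tool move_arm, never from a script. Its argument "steps" is a list of rows, each an object of numbers: "tx", "ty", "tz": the shift along the world's x, y, z in cm; "rx", "ry", "rz": the turn, a rotation vector about the world's x, y, z in rad. In form: [{"tx": .., "ty": .., "tz": .., "rx": .., "ry": .., "rz": ..}, ...]. A call has 1 to 5 rows; each row shifts and turns the pose as measured when the row begins; what a row does not reach is not made up. A row lasts 1/12 s, in which the tool goes at most 41.7 mm and 7.16 degrees, less where a joint would pass 70% of its speed; a pose out of reach is approached as far as the arm can. A call with a gripper value outside its range is refused whole. "fingers" is the finger opening in cm, from 0 to 9.4, set as the call begins (left out, the last holds). The fingers move at their own pace and stop on an object; "force" is the grip in N (left out, the last holds). Time passes only in rows, so rows that do not move let the fingers close. It gives the time, the measured TCP pose, the force and the opening at its end, in the units of the state.
- bot.get_state(): the state, without advancing time (a new reading comes with each control period).
- bot.capture(name): name is "side" or "top" or "wrist"; returns the picture (480x640x3 uint8, red, green, blue); there is no depth.
- bot.camera_info(name): a dict with "intrinsics" (3x3 intrinsics, pixels), "rvec" (rotation vector, rad) and "tvec" (3), from world to camera coordinates, as OpenCV has them; the wrist camera has in their place "mount" (4x4, takes a point from camera to tool coordinates, whose origin is the TCP and whose axes are the flange's). Camera axes: x right, y down, z forward; pixel columns grow to the right and rows downward; lengths in m; the calibration is good to about 2 mm. A picture is of the moment at which its call begins: read the wrist's pose just before it. camera_info takes no time and is no camera call.
- bot.sign_off(): hands the job in, once; it reports no verdict.
The state is a dict: "clock": time; "joints": joint angles; "qvel": joint speeds; "joint_torque": joint torques, N m; "eef_pos": TCP position; "ee_rot": TCP orientation; "ft_force": force on the tool from outside, world axes, zero at the start; "wrist_torque": the same for the moment, N m; "width": opening from 0.0 (shut) to 1.0 (fully open).
Only numpy, scipy, OpenCV 4.12 (cv2) and the standard library are available. Lean on these libraries where they do the work, as an engineer would, in place of code of your own. Each camera call takes 0.05 s, during which the arm holds its last target. There are 200 camera calls.

## Working session

There is one attempt and no reset: what is moved stays moved. The work goes in short steps, Python scripts to look and compute and a tool call to move; the robot and the scene stay as the last step left them, time stands still between calls to the robot, and variables do not carry over. Pictures are saved under pics/ and viewed, about 8 in all and at most 12, crops included, and the job is handed in when it is done.

Besides the shell and the picture viewer there is one more tool, called by a JSON object that holds its "fn" and its "kwargs". move_arm: Moves the arm, as the interface text tells. Its arguments: {"type":"object","properties":{"steps":{"type":"array","items":{"type":"object","properties":{"tx":{"type":"number"},"ty":{"type":"number"},"tz":{"type":"number"},"rx":{"type":"number"},"ry":{"type":"number"},"rz":{"type":"number"}}}},"fingers":{"type":"number"},"force":{"type":"number"}},"required":["steps"]}

```bash
mkdir -p pics; cat > h.py <<'E'
import numpy as np, cv2
from workcell import bot
def cam(n):
    c=bot.camera_info(n); K=np.array(c["intrinsics"],float)
    if n=="wrist":
        s=bot.get_state(); M=np.array(c["mount"]); T=np.eye(4); T[:3,:3]=s["ee_rot"]; T[:3,3]=s["eef_pos"]
        W=np.linalg.inv(T@M); return K,W[:3,:3],W[:3,3]
    return K,cv2.Rodrigues(np.array(c["rvec"],float))[0],np.array(c["tvec"],float).ravel()
def proj(C,P):
    K,R,t=C; q=(np.atleast_2d(P)@R.T+t)@K.T; return q[:,:2]/q[:,2:]
def ray(C,px,z):
    K,R,t=C; px=np.atleast_2d(px); d=np.c_[px,np.ones(len(px))]@np.linalg.inv(K).T@R; o=-R.T@t
    return o+d*((z-o[2])/d[:,2])[:,None]
def save(n,name):
    im=bot.capture(n); cv2.imwrite(f"pics/{name}.png",im[:,:,::-1]); return im
E
python3 - <<'E'
from h import *
print(bot.get_state(), bot.tips_ahead)
for n in("top","side"):
    save(n,n+"0"); K,R,t=cam(n); print(n,K,-R.T@t,R)
print(bot.camera_info("wrist"))
a=cv2.imread("pics/top0.png");b=cv2.imread("pics/side0.png")
E
```

```text
{'clock': 0.0, 'joints': array([-1.17479043,  0.6292994 ,  0.03844282,  1.5183205 , -0.02699284,
        0.99628295, -0.02000448]), 'qvel': array([ 0.00233944,  0.00171687, -0.00082615, -0.00202821,  0.00197219,
        0.00019736, -0.00027858]), 'joint_torque': array([-1.31112051e-04, -5.49724960e+01,  1.14371348e+00, -1.86623633e+01,
       -5.20720007e-02,  2.37598753e-02,  1.77312545e-04]), 'eef_pos': array([0.28932503, 0.5813866 , 0.22359957]), 'ee_rot': array([[-8.95249229e-01,  4.45565055e-01, -7.74610879e-04],
       [ 4.45565727e-01,  8.95247771e-01, -1.61618292e-03],
       [-2.66459701e-05, -1.79202658e-03, -9.99998394e-01]]), 'ft_force': array([ 0.05407325,  0.10405663, -0.04294541]), 'wrist_torque': array([-0.06010451, -0.01968829, -0.00806982]), 'width': 0.9995587018258014} 0.019
top [[599.83941492   0.         315.72623154]
 [  0.         599.83941492 234.77438073]
 [  0.           0.           1.        ]] [0.34573014 0.00531916 1.16776296] [[ 0.02746537 -0.99959149 -0.00790603]
 [-0.98119073 -0.0254463  -0.19135629]
 [ 0.19107694  0.013013   -0.9814888 ]]
side [[559.97991857   0.         316.95581015]
 [  0.         559.97991857 229.6778152 ]
 [  0.           0.           1.        ]] [ 0.01321491 -0.55753419  0.55156036] [[ 0.73185794 -0.68119861 -0.01877284]
 [-0.34605659 -0.34777827 -0.87137541]
 [ 0.58705093  0.64421948 -0.49025756]]
{'intrinsics': array([[390.61250566,   0.        , 320.35442364],
       [  0.        , 390.61250566, 245.47723541],
       [  0.        ,   0.        ,   1.        ]]), 'mount': array([[ 4.77852167e-04, -9.68170263e-01, -2.50292058e-01,
         7.30993464e-02],
       [ 9.99999646e-01,  6.35854016e-04, -5.50408802e-04,
        -3.08403330e-04],
       [ 6.92038645e-04, -2.50291706e-01,  9.68170224e-01,
        -1.59820265e-01],
       [ 0.00000000e+00,  0.00000000e+00,  0.00000000e+00,
         1.00000000e+00]])}
```

View pics/top0.png

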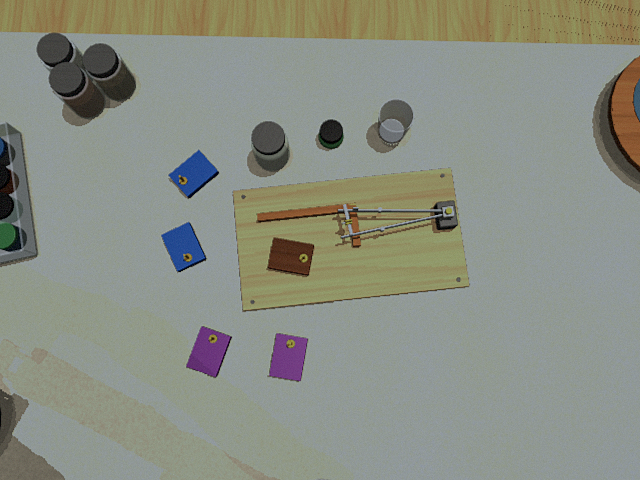

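View pics/side0.png

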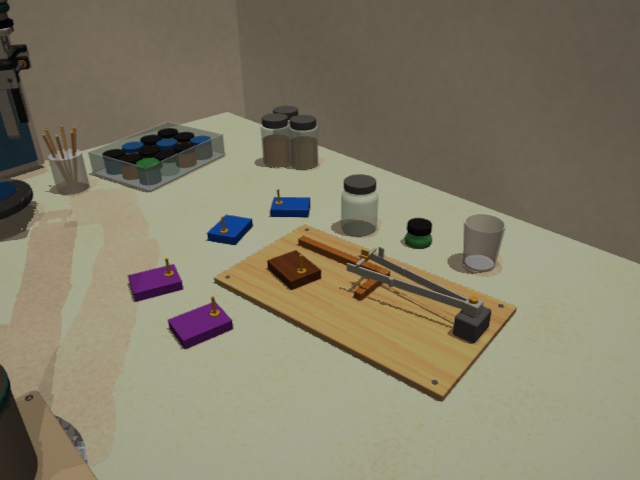

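The top view shows the board with corners near (234,191), (451,169), (468,285) and (243,310). The dark blank is at about (291,257), its pin at (303,258). The side rail runs from (257,217) to (345,208), with the end stop at about (355,232). Jar, pot and cup stand along the far edge. Next I fit the poses.

```bash
cat > fit.py <<'E'
from h import *
from scipy.optimize import least_squares
C=cam("top")
im=cv2.imread("pics/top0.png"); hsv=cv2.cvtColor(im,cv2.COLOR_BGR2HSV)
def T(p,L):
    c,s=np.cos(p[2]),np.sin(p[2]); L=np.atleast_2d(L); return np.c_[p[0]+c*L[:,0]-s*L[:,1],p[1]+s*L[:,0]+c*L[:,1],L[:,2]]
if __name__=="__main__":
    px=np.array([[234,191],[451,169],[468,285],[243,310]],np.float32)
    g=cv2.cvtColor(im,cv2.COLOR_BGR2GRAY)
    L=np.array([[.1,.21,.012],[.1,-.23,.012],[-.14,-.23,.012],[-.14,.21,.012]])
    W=ray(C,px,.012)
    r=least_squares(lambda p:(proj(C,T(p,L))-px).ravel(),[.5,0,0]); J=r.x
    print("jig",J,np.round(r.fun,1))
    m=((hsv[:,:,2]<115)&(hsv[:,:,1]>110)&((hsv[:,:,0]<14)|(hsv[:,:,0]>172))).astype(np.uint8)
    m[:225]=0;m[285:]=0;m[:,:262]=0;m[:,322:]=0
    c=max(cv2.findContours(m,0,1)[0],key=cv2.contourArea); print(cv2.minAreaRect(c),cv2.contourArea(c))
    # blank: fit hull silhouette of box by top-face rect corners
    B=np.array([[x,y,z] for x in(-.03,.03) for y in(-.04,.04) for z in(.012,.03)])
    def sil(p):
        h=cv2.convexHull(proj(C,T(p,B)).astype(np.float32)*8); mm=np.zeros(m.shape,np.uint8)
        cv2.fillConvexPoly(mm,np.round(h).astype(np.int32),1,shift=3); return mm
    from scipy.optimize import minimize
    c0=ray(C,cv2.minAreaRect(c)[0],.025)[0]
    mf=cv2.drawContours(np.zeros_like(m),[c],-1,1,-1)
    f=lambda p:float((cv2.GaussianBlur(sil(p)*1.,(5,5),1)-cv2.GaussianBlur(mf*1.,(5,5),1)).__pow__(2).sum())
    best=min((minimize(f,[c0[0],c0[1],J[2]+d],method="Nelder-Mead",options=dict(initial_simplex=[[c0[0]+a,c0[1]+b,J[2]+d+e] for a,b,e in((0,0,0),(.004,0,0),(0,.004,0),(0,0,.08))])) for d in(-.3,-.2,-.1,0,.1)),key=lambda r:r.fun)
    b=best.x; print("blank",b,best.fun)
    pin=ray(C,[303.5,258],.05)[0]; print("pin ray",pin,"pred",T(b,[0,-.025,.06]),proj(C,T(b,[[0,-.025,.06],[0,-.025,.035]])))
    Ji=lambda w:np.array([[np.cos(J[2]),np.sin(J[2])],[-np.sin(J[2]),np.cos(J[2])]])@(w-J[:2])
    print("blank in jig",Ji(b[:2]),b[2]-J[2])
    np.save("J.npy",J);np.save("B.npy",b)
    o=cv2.resize(im,None,fx=4,fy=4,interpolation=cv2.INTER_CUBIC)
    def dr(P,col,cl=True): cv2.polylines(o,[np.int32(np.round(proj(C,P)*4+1.5))],cl,col,1)
    dr(T(J,L),(0,255,0)); dr(T(J,[[.03,-.015,.026],[.03,.165,.026],[.045,.165,.026],[.045,-.03,.026],[-.04,-.03,.026],[-.04,-.015,.026]]),(0,255,0))
    for s in(1,-1): dr(T(J,[[s*.004,-.19,.062],[s*(.004+.2*np.sin(.11)),-.19+.2*np.cos(.11),.062]]),(255,0,0),False)
    dr(T(b,[[.03,.04,.03],[.03,-.04,.03],[-.03,-.04,.03],[-.03,.04,.03]]),(0,255,255))
    dr(T(b,[[0,-.025,.03],[0,-.025,.062]]),(255,255,0),False)
    cv2.imwrite("pics/ov.png",cv2.resize(o[640:1260,910:1890],(790,500)))
E
python3 fit.py
```

```text
jig [ 0.585549   -0.03238827  0.13187985] [-1.4 -0.8  0.4 -1.4  1.7  1.5 -0.7  0.5]
((290.38446044921875, 256.24725341796875), (41.41627502441406, 31.36104965209961), 10.12467098236084) 1202.5
blank [ 0.52536586  0.06809024 -0.16520666] 38.28157151835633
pin ray [0.5181598  0.04194938 0.05      ] pred [[0.52125446 0.04343063 0.06      ]] [[302.61073571 255.52245485]
 [302.99506587 257.58251489]]
blank in jig [-0.04644782  0.10751996] -0.2970865095006346
```

View pics/ov.png

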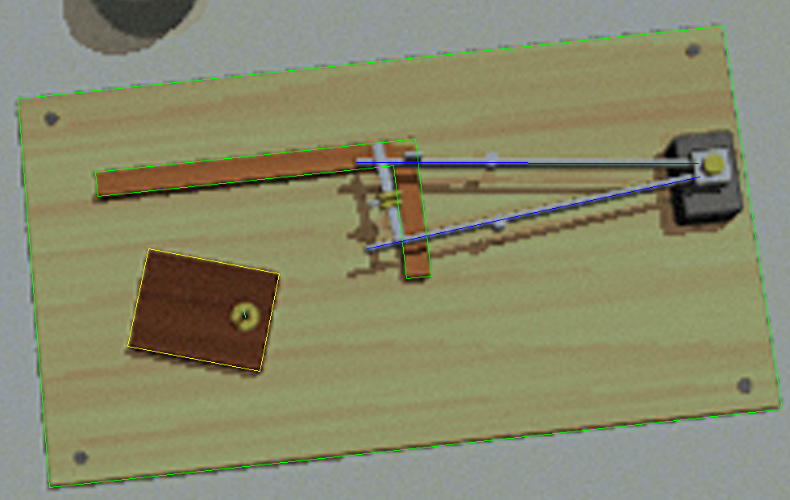

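{"fn": "move_arm", "kwargs": {"steps": [{"tx": 1.2,"ty": -3.8,"rz": -0.1},{"tx": 1.2,"ty": -3.8,"rz": -0.1},{"tx": 1.2,"ty": -3.8,"rz": -0.1},{"tx": 1.2,"ty": -3.8,"rz": -0.1},{"tx": 1.2,"ty": -3.8,"rz": -0.1}], "fingers": 0, "force": 20}}

```text
invalid input at $.steps[0]: expected keys tx, ty, tz, rx, ry, rz
```

{"fn": "move_arm", "kwargs": {"steps": [{"tx": 1.2,"ty": -3.8,"rz": -0.1},{"tx": 1.2,"ty": -3.8,"rz": -0.1},{"tx": 1.2,"ty": -3.8,"rz": -0.1},{"tx": 1.2,"ty": -3.8,"rz": -0.1},{"tx": 1.2,"ty": -3.8,"rz": -0.05}]}}

```text
invalid input at $.steps[0]: expected keys tx, ty, tz, rx, ry, rz
```

All six keys are needed.

{"fn": "move_arm", "kwargs": {"steps": [{"tx": 1.2,"ty": -3.8,"tz": 0,"rx": 0,"ry": 0,"rz": -0.1},{"tx": 1.2,"ty": -3.8,"tz": 0,"rx": 0,"ry": 0,"rz": -0.1},{"tx": 1.2,"ty": -3.8,"tz": 0,"rx": 0,"ry": 0,"rz": -0.1},{"tx": 1.2,"ty": -3.8,"tz": 0,"rx": 0,"ry": 0,"rz": -0.1},{"tx": 1.2,"ty": -3.8,"tz": 0,"rx": 0,"ry": 0,"rz": -0.1}], "fingers": 0, "force": 20}}

```text
clock: 0.52
eef_pos: [0.3428, 0.3937, 0.22]
ee_rot: [[-0.568, 0.823, -0.005], [0.823, 0.568, 0.005], [0.006, -0.001, -1.0]]
ft_force: [1.1, 0.6, -0.4]
width: 0.681
```

{"fn": "move_arm", "kwargs": {"steps": [{"tx": 1.2,"ty": -3.8,"tz": 0,"rx": 0,"ry": 0,"rz": -0.1},{"tx": 1.2,"ty": -3.8,"tz": 0,"rx": 0,"ry": 0,"rz": -0.1},{"tx": 1.2,"ty": -3.8,"tz": 0,"rx": 0,"ry": 0,"rz": -0.1},{"tx": 1.2,"ty": -3.8,"tz": 0,"rx": 0,"ry": 0,"rz": -0.1},{"tx": 1.2,"ty": -3.8,"tz": 0,"rx": 0,"ry": 0,"rz": -0.1}]}}

```text
clock: 0.93
eef_pos: [0.4024, 0.1941, 0.2195]
ee_rot: [[-0.081, 0.997, -0.003], [0.997, 0.081, 0.006], [0.006, -0.003, -1.0]]
ft_force: [1.6, -0.4, -0.6]
width: 0.326
```

{"fn": "move_arm", "kwargs": {"steps": [{"tx": 1.4,"ty": -3.5,"tz": 0,"rx": 0,"ry": 0,"rz": 0.03},{"tx": 1.4,"ty": -3.5,"tz": -2,"rx": 0,"ry": 0,"rz": 0.02},{"tx": 1.4,"ty": -3.5,"tz": -4,"rx": 0,"ry": 0,"rz": 0.02},{"tx": 1.4,"ty": -3.5,"tz": -4,"rx": 0,"ry": 0,"rz": 0},{"tx": 0,"ty": 0,"tz": 0,"rx": 0,"ry": 0,"rz": 0}]}}

```text
clock: 1.35
eef_pos: [0.4539, 0.0604, 0.1394]
ee_rot: [[-0.137, 0.991, 0.005], [0.991, 0.137, 0.004], [0.003, 0.006, -1.0]]
ft_force: [-0.8, -1.4, 0.4]
width: 0.01
```

```bash
cat > st.py <<'E'
from h import *
J=np.load("J.npy"); s=bot.get_state(); d=s["eef_pos"][:2]-J[:2]; c,n=np.cos(J[2]),np.sin(J[2])
ya=np.arctan2(s["ee_rot"][1,1],s["ee_rot"][0,1])
print("clk",round(s["clock"],2),"tcp",s["eef_pos"].round(4),"jig mm",(1e3*np.array([c*d[0]+n*d[1],-n*d[0]+c*d[1]])).round(1),"yawerr(tooly-jigx)",round(ya-J[2],4),"tilt",s["ee_rot"][:2,2].round(4),"F",s["ft_force"].round(1),"w",round(s["width"]*94,1))
def jw(x,y): return (J[:2]+[c*x-n*y,n*x+c*y]).round(4)
E
python3 - <<'E'
from st import *
print(jw(-.112,.095),jw(-.0425,.095),"jigx",c,n)
E
```

```text
clk 1.35 tcp [0.4539 0.0604 0.1394] jig mm [-118.3  109.3] yawerr(tooly-jigx) 0.0056 tilt [0.0054 0.0042] F [-0.8 -1.4  0.4] w 0.9
[0.462  0.0471] [0.5309 0.0562] jigx 0.9913164489996067 0.1314979009064788
```

{"fn": "move_arm", "kwargs": {"steps": [{"tx": 0.5,"ty": -0.8,"tz": -3.5,"rx": 0,"ry": 0,"rz": -0.006},{"tx": 0.3,"ty": -0.5,"tz": -3.5,"rx": 0.004,"ry": -0.005,"rz": 0},{"tx": 0,"ty": 0,"tz": -2.0,"rx": 0,"ry": 0,"rz": 0},{"tx": 0,"ty": 0,"tz": -1.0,"rx": 0,"ry": 0,"rz": 0},{"tx": 0,"ty": 0,"tz": 0,"rx": 0,"ry": 0,"rz": 0}]}}

```text
clock: 1.77
eef_pos: [0.4632, 0.0452, 0.035]
ee_rot: [[-0.124, 0.992, 0.011], [0.992, 0.124, 0.009], [0.008, 0.012, -1.0]]
ft_force: [0.1, 0.2, 0.7]
width: 0.003
```

```bash
python3 st.py
```

```text
clk 1.77 tcp [0.4632 0.0452 0.035 ] jig mm [-111.   93.] yawerr(tooly-jigx) -0.0076 tilt [0.0114 0.0091] F [0.1 0.2 0.7] w 0.3
```

{"fn": "move_arm", "kwargs": {"steps": [{"tx": 0.8,"ty": 0.1,"tz": 0,"rx": -0.009,"ry": 0.011,"rz": 0.007},{"tx": 0.8,"ty": 0.1,"tz": 0,"rx": 0,"ry": 0,"rz": 0},{"tx": 0.8,"ty": 0.1,"tz": 0,"rx": 0,"ry": 0,"rz": 0},{"tx": 0.8,"ty": 0.1,"tz": 0,"rx": 0,"ry": 0,"rz": 0},{"tx": 0.8,"ty": 0.1,"tz": 0,"rx": 0,"ry": 0,"rz": 0}]}}

```text
clock: 2.18
eef_pos: [0.5028, 0.0522, 0.0367]
ee_rot: [[-0.133, 0.991, -0.004], [0.991, 0.133, 0.001], [0.001, -0.004, -1.0]]
ft_force: [0.5, 0.9, -1.1]
width: 0.007
```

{"fn": "move_arm", "kwargs": {"steps": [{"tx": 0.8,"ty": 0.1,"tz": 0,"rx": 0,"ry": 0,"rz": 0},{"tx": 0.8,"ty": 0.1,"tz": 0,"rx": 0,"ry": 0,"rz": 0},{"tx": 0.6,"ty": 0.1,"tz": 0,"rx": 0,"ry": 0,"rz": 0},{"tx": 0.4,"ty": 0.05,"tz": 0,"rx": 0,"ry": 0,"rz": 0},{"tx": 0,"ty": 0,"tz": 0,"rx": 0,"ry": 0,"rz": 0}]}}

```text
clock: 2.6
eef_pos: [0.5281, 0.0571, 0.0376]
ee_rot: [[-0.134, 0.991, -0.013], [0.991, 0.134, 0.002], [0.004, -0.012, -1.0]]
ft_force: [1.0, 0.3, -0.2]
width: 0.005
```

```bash
python3 st.py; python3 -c "
from h import *
im=save('top','top1')
cv2.imwrite('pics/c1.png',cv2.resize(im[150:310,220:480,::-1],(780,480),interpolation=2))"
```

```text
clk 2.6 tcp [0.5281 0.0571 0.0376] jig mm [-45.2  96.2] yawerr(tooly-jigx) 0.003 tilt [-0.0127  0.0021] F [ 1.   0.3 -0.2] w 0.5
```

View pics/c1.png

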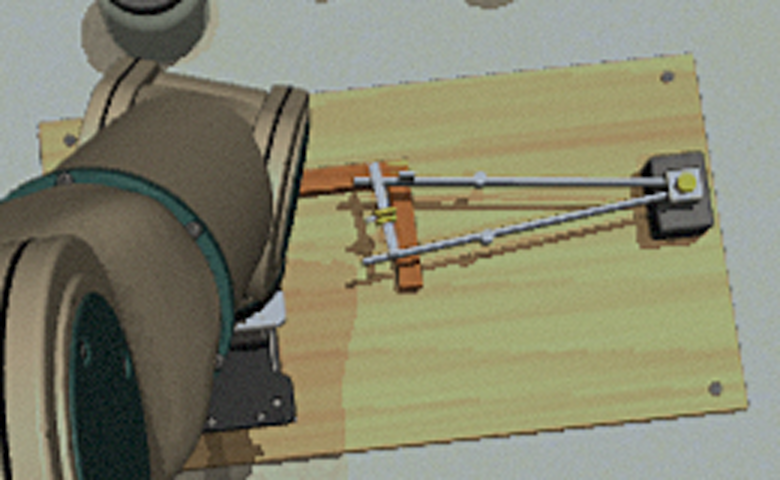

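The arm hides the blank in this picture, so I press on gently and go by force.

{"fn": "move_arm", "kwargs": {"steps": [{"tx": 0.3,"ty": 0.04,"tz": -0.1,"rx": 0,"ry": -0.012,"rz": 0},{"tx": 0.3,"ty": 0.04,"tz": 0,"rx": 0,"ry": 0,"rz": 0},{"tx": 0.3,"ty": 0.04,"tz": 0,"rx": 0,"ry": 0,"rz": 0}]}}

```text
clock: 2.9
eef_pos: [0.5287, 0.0572, 0.0356]
ee_rot: [[-0.134, 0.991, -0.016], [0.991, 0.134, 0.002], [0.004, -0.016, -1.0]]
ft_force: [-5.8, -1.7, 4.7]
width: 0.002
```

```bash
python3 st.py; python3 -c "
from h import *
im=save('side','side1')
print(cv2.imwrite('pics/c2.png',cv2.resize(im[200:360,200:460,::-1],(780,480),interpolation=2)))"
```

```text
clk 2.9 tcp [0.5287 0.0572 0.0356] jig mm [-44.6  96.3] yawerr(tooly-jigx) 0.0027 tilt [-0.0162  0.0017] F [-5.8 -1.7  4.7] w 0.2
True
```

View pics/c2.png

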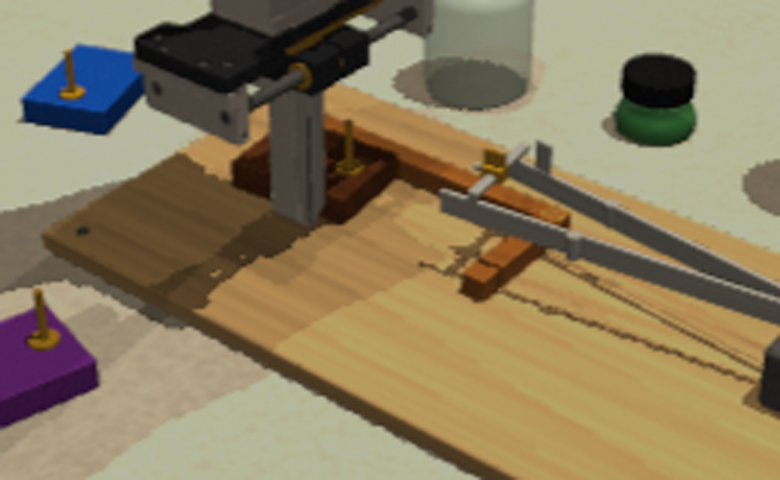

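The side view shows the blank flat against the rail, pin at crop (348,145), the finger pressing with about 6 N. Now I go round to its +y face.

{"fn": "move_arm", "kwargs": {"steps": [{"tx": -1.5,"ty": -0.2,"tz": 0.2,"rx": 0,"ry": -0.016,"rz": 0},{"tx": -0.35,"ty": 2.6,"tz": 0,"rx": 0,"ry": 0,"rz": 0},{"tx": -0.35,"ty": 2.6,"tz": 0,"rx": 0,"ry": 0,"rz": 0},{"tx": -0.35,"ty": 2.6,"tz": 0,"rx": 0,"ry": 0,"rz": 0},{"tx": 0,"ty": 0,"tz": 0,"rx": 0,"ry": 0,"rz": 0}]}}

```text
clock: 3.37
eef_pos: [0.5064, 0.1329, 0.0382]
ee_rot: [[-0.126, 0.992, 0.009], [0.992, 0.126, 0.001], [-0.0, 0.009, -1.0]]
ft_force: [0.3, 0.8, -0.3]
width: 0.009
```

```bash
python3 - <<'E'
from st import *
print((100*(jw(-.002,.175)-s["eef_pos"][:2])).round(2))
E
```

```text
clk 3.37 tcp [0.5064 0.1329 0.0382] jig mm [-56.7 174.3] yawerr(tooly-jigx) -0.0056 tilt [0.0094 0.0011] F [ 0.3  0.8 -0.3] w 0.8
[5.42 0.79]
```

{"fn": "move_arm", "kwargs": {"steps": [{"tx": 1.8,"ty": 0.25,"tz": -0.1,"rx": 0,"ry": 0.009,"rz": 0.005},{"tx": 1.8,"ty": 0.25,"tz": -0.1,"rx": 0,"ry": 0,"rz": 0},{"tx": 1.8,"ty": 0.25,"tz": -0.1,"rx": 0,"ry": 0,"rz": 0},{"tx": 0,"ty": 0,"tz": 0,"rx": 0,"ry": 0,"rz": 0}], "fingers": 2}}

```text
clock: 3.7
eef_pos: [0.5647, 0.1443, 0.0361]
ee_rot: [[-0.137, 0.991, 0.007], [0.991, 0.137, 0.003], [0.002, 0.008, -1.0]]
ft_force: [0.7, 0.2, 0.5]
width: 0.204
```

```bash
python3 - <<'E'
from st import *
print((100*(jw(-.002,.073)-s["eef_pos"][:2])).round(2))
im=save('side','side2')
cv2.imwrite('pics/c3.png',cv2.resize(im[190:350,200:460,::-1],(780,480),interpolation=2))
E
```

```text
clk 3.7 tcp [0.5647 0.1443 0.0361] jig mm [  2.6 177.9] yawerr(tooly-jigx) 0.0053 tilt [0.0073 0.0032] F [0.7 0.2 0.5] w 19.2
[  0.93 -10.46]
```

View pics/c3.png

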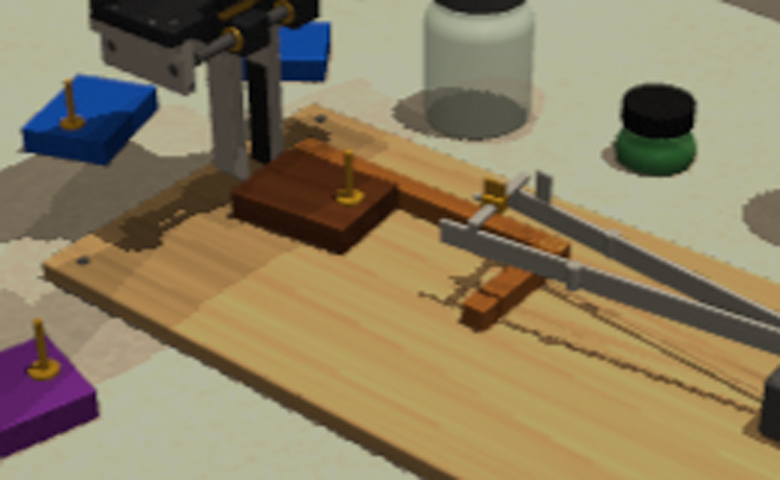

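{"fn": "move_arm", "kwargs": {"steps": [{"tx": -0.55,"ty": -0.1,"tz": 0,"rx": -0.003,"ry": 0.007,"rz": -0.005},{"tx": 0.1,"ty": -0.8,"tz": 0,"rx": 0,"ry": 0,"rz": 0},{"tx": 0.1,"ty": -0.8,"tz": 0,"rx": 0,"ry": 0,"rz": 0},{"tx": 0.1,"ty": -0.7,"tz": 0,"rx": 0,"ry": 0,"rz": 0},{"tx": 0,"ty": 0,"tz": 0,"rx": 0,"ry": 0,"rz": 0}]}}

```text
clock: 4.17
eef_pos: [0.5559, 0.1166, 0.0358]
ee_rot: [[-0.131, 0.991, -0.006], [0.991, 0.131, -0.001], [0.0, -0.006, -1.0]]
ft_force: [0.8, 0.6, -0.0]
width: 0.211
```

```bash
python3 st.py
```

```text
clk 4.17 tcp [0.5559 0.1166 0.0358] jig mm [ -9.8 151.6] yawerr(tooly-jigx) -0.0008 tilt [-0.0062 -0.0006] F [ 0.8  0.6 -0. ] w 19.8
```

{"fn": "move_arm", "kwargs": {"steps": [{"tx": 0.7,"ty": 0.1,"tz": 0,"rx": 0,"ry": -0.003,"rz": 0},{"tx": 0.15,"ty": -0.7,"tz": 0,"rx": 0,"ry": 0,"rz": 0},{"tx": 0.15,"ty": -0.8,"tz": 0,"rx": 0,"ry": 0,"rz": 0},{"tx": 0.15,"ty": -0.8,"tz": 0,"rx": 0,"ry": 0,"rz": 0},{"tx": 0.1,"ty": -0.8,"tz": 0,"rx": 0,"ry": 0,"rz": 0}]}}

```text
clock: 4.58
eef_pos: [0.5686, 0.0854, 0.0359]
ee_rot: [[-0.132, 0.991, -0.004], [0.991, 0.132, 0.001], [0.002, -0.004, -1.0]]
ft_force: [0.6, 0.1, 0.4]
width: 0.213
```

```bash
python3 st.py
```

```text
clk 4.58 tcp [0.5686 0.0854 0.0359] jig mm [ -1.3 119. ] yawerr(tooly-jigx) 0.0003 tilt [-0.0041  0.0012] F [0.6 0.1 0.4] w 20.0
```

{"fn": "move_arm", "kwargs": {"steps": [{"tx": 0.1,"ty": -0.8,"tz": 0,"rx": 0,"ry": 0,"rz": 0},{"tx": 0.1,"ty": -0.8,"tz": 0,"rx": 0,"ry": 0,"rz": 0},{"tx": 0.1,"ty": -0.8,"tz": 0,"rx": 0,"ry": 0,"rz": 0},{"tx": 0.1,"ty": -0.8,"tz": 0,"rx": 0,"ry": 0,"rz": 0},{"tx": 0.1,"ty": -0.6,"tz": 0,"rx": 0,"ry": 0,"rz": 0}]}}

```text
clock: 5.0
eef_pos: [0.5738, 0.0415, 0.0359]
ee_rot: [[-0.129, 0.992, -0.005], [0.992, 0.129, 0.001], [0.001, -0.005, -1.0]]
ft_force: [-1.2, 9.6, 3.0]
width: 0.214
```

```bash
python3 st.py
```

```text
clk 5.0 tcp [0.5738 0.0415 0.0359] jig mm [-1.9 74.8] yawerr(tooly-jigx) -0.0021 tilt [-0.0047  0.0006] F [-1.2  9.6  3. ] w 20.1
```

{"fn": "move_arm", "kwargs": {"steps": [{"tx": 0.1,"ty": -0.3,"tz": 0,"rx": 0,"ry": 0,"rz": 0},{"tx": 0.1,"ty": -0.3,"tz": 0,"rx": 0,"ry": 0,"rz": 0},{"tx": 0.1,"ty": -0.3,"tz": 0,"rx": 0,"ry": 0,"rz": 0}]}}

```text
clock: 5.25
eef_pos: [0.5737, 0.0414, 0.036]
ee_rot: [[-0.133, 0.991, -0.013], [0.991, 0.134, 0.015], [0.016, -0.01, -1.0]]
ft_force: [-1.3, 6.1, 1.1]
width: 0.211
```

```bash
python3 st.py;python3 -c "
from h import *
im=save('side','side3')
cv2.imwrite('pics/c4.png',cv2.resize(im[220:320,270:430,::-1],(800,500),interpolation=2))"
```

```text
clk 5.25 tcp [0.5737 0.0414 0.036 ] jig mm [-2.1 74.7] yawerr(tooly-jigx) 0.0022 tilt [-0.0126  0.0147] F [-1.3  6.1  1.1] w 19.8
```

View pics/c4.png

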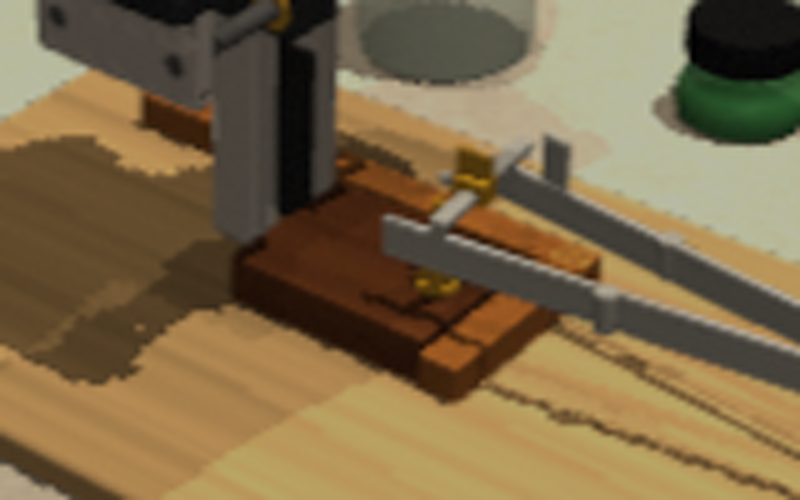

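The blank sits against the stop, pin at crop (435,280) between the tips; no gap shows. Now I back off, rise, open, and move above the squeeze point.

{"fn": "move_arm", "kwargs": {"steps": [{"tx": -0.2,"ty": 1.5,"tz": 0,"rx": 0,"ry": 0,"rz": 0},{"tx": 0,"ty": 0.2,"tz": 3.5,"rx": -0.015,"ry": -0.012,"rz": 0},{"tx": 0,"ty": 0,"tz": 4,"rx": 0,"ry": 0,"rz": 0},{"tx": 0,"ty": 0,"tz": 4,"rx": 0,"ry": 0,"rz": 0},{"tx": 0.3,"ty": -2,"tz": 1.5,"rx": 0,"ry": 0,"rz": 0}], "fingers": 7.5}}

```text
clock: 5.72
eef_pos: [0.5689, 0.0414, 0.1642]
ee_rot: [[-0.139, 0.99, -0.015], [0.99, 0.139, 0.0], [0.003, -0.015, -1.0]]
ft_force: [0.9, -0.0, 0.4]
width: 0.535
```

{"fn": "move_arm", "kwargs": {"steps": [{"tx": 0.5,"ty": -3.5,"tz": 0,"rx": 0,"ry": 0,"rz": 0},{"tx": 0.5,"ty": -3.5,"tz": 0,"rx": 0,"ry": 0,"rz": 0},{"tx": 0.5,"ty": -3.5,"tz": 0,"rx": 0,"ry": 0,"rz": 0},{"tx": 0.3,"ty": -2.5,"tz": 0,"rx": 0,"ry": 0,"rz": 0},{"tx": 0,"ty": 0,"tz": 0,"rx": 0,"ry": 0,"rz": 0}]}}

```text
clock: 6.13
eef_pos: [0.5908, -0.0992, 0.1721]
ee_rot: [[-0.142, 0.99, -0.001], [0.99, 0.142, -0.004], [-0.004, -0.002, -1.0]]
ft_force: [0.7, -0.9, -0.3]
width: 0.795
```

```bash
python3 - <<'E'
from st import *
print((100*(jw(-.002,-.068)-s["eef_pos"][:2])).round(2))
np.savez("w1.npz",*cam("wrist")); im=save("wrist","w1"); cv2.imwrite("pics/w1.png",im[:,:,::-1])
E
```

```text
clk 6.13 tcp [ 0.5908 -0.0992  0.1721] jig mm [ -3.5 -67. ] yawerr(tooly-jigx) 0.0104 tilt [-0.001  -0.0044] F [ 0.7 -0.9 -0.3] w 74.8
[ 0.17 -0.09]
```

View pics/w1.png

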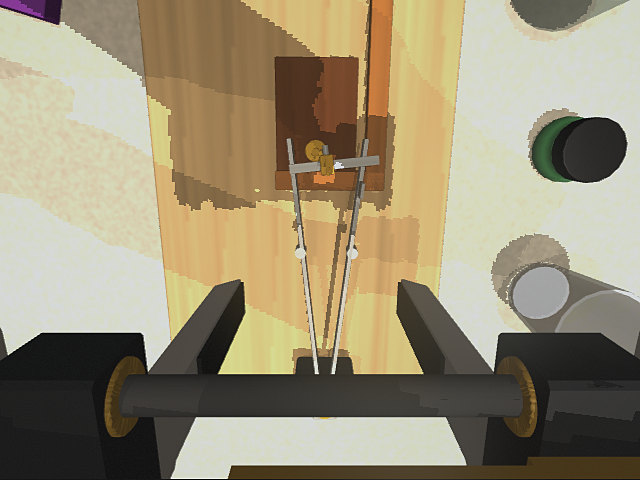

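The wrist view shows the blank's top face from (275,57) to (358,170), with the rail edge near column 368, so there may be a gap. I'll check it with an overlay.

```bash
python3 - <<'E'
from h import *
from fit import T
z=np.load("w1.npz"); C=(z["arr_0"],z["arr_1"],z["arr_2"]); im=cv2.imread("pics/w1.png")
J=np.load("J.npy"); c,n=np.cos(J[2]),np.sin(J[2])
for off in((0,0),(-.0021,.0017)):
    j=J.copy(); j[:2]+=[c*off[0]-n*off[1],n*off[0]+c*off[1]]
    f=lambda *L:proj(C,T(j,np.array(L))).round(1).tolist()
    print(off,"blank top",f([-.03,.065,.03],[.03,.065,.03],[.03,-.015,.03],[-.03,-.015,.03]),"rail top",f([.03,.065,.026],[.03,0,.026],[.045,.065,.026]),"stop",f([-.04,-.015,.026],[-.04,-.03,.026]),"rail bottom",f([.03,.065,.012]))
    print("slab edges x=-.14,.1 at y=0,.06",f([-.14,0,.012],[-.14,.06,.012],[.1,0,.012],[.1,.06,.012]), "studs",f([-.0227,-.0707,.062],[.0227,-.0707,.062]))
cv2.imwrite("pics/w1c.png",cv2.resize(im[40:220,255:415],(800,900),interpolation=2)[:600*1].copy() if 0 else cv2.resize(im[45:205,260:420],(600,600),interpolation=2))
for r in(70,90,110,130):
    print(r,[tuple(int(v) for v in im[r,x]) for x in range(352,374)])
E
```

```text
(0, 0) blank top [[286.4, 56.4], [371.1, 57.3], [366.5, 172.0], [287.6, 171.1]] rail top [[370.4, 58.5], [366.7, 151.6], [391.3, 58.8]] stop [[275.1, 170.6], [275.4, 190.1]] rail bottom [[368.2, 62.4]]
slab edges x=-.14,.1 at y=0,.06 [[151.0, 148.8], [143.0, 67.0], [452.7, 152.2], [460.4, 70.6]] studs [[294.9, 253.2], [358.1, 253.9]]
(-0.0021, 0.0017) blank top [[283.4, 53.7], [368.3, 54.7], [363.8, 169.7], [284.8, 168.8]] rail top [[367.6, 55.9], [364.0, 149.2], [388.5, 56.1]] stop [[272.3, 168.3], [272.7, 187.9]] rail bottom [[365.5, 59.9]]
slab edges x=-.14,.1 at y=0,.06 [[148.1, 146.5], [140.0, 64.5], [450.3, 149.9], [457.9, 68.2]] studs [[291.9, 250.8], [355.3, 251.6]]
70 [(42, 71, 115), (43, 72, 116), (43, 72, 117), (43, 72, 117), (41, 68, 114), (42, 70, 112), (80, 122, 153), (125, 191, 226), (120, 184, 216), (121, 186, 214), (124, 189, 215), (124, 190, 216), (122, 186, 213), (66, 100, 130), (73, 110, 140), (39, 61, 81), (28, 46, 60), (40, 68, 104), (63, 123, 199), (64, 125, 200), (64, 124, 198), (65, 124, 200)]
90 [(42, 70, 117), (45, 72, 117), (44, 71, 118), (43, 71, 117), (3
[... 271 characters left out ...]
4, 126, 202)]
110 [(43, 70, 117), (44, 73, 119), (43, 72, 117), (40, 66, 114), (44, 72, 106), (98, 149, 181), (120, 187, 223), (119, 182, 215), (121, 186, 214), (124, 191, 216), (120, 185, 211), (66, 98, 127), (74, 110, 139), (74, 111, 141), (24, 37, 51), (32, 52, 76), (55, 108, 173), (65, 130, 213), (65, 127, 204), (63, 125, 203), (64, 126, 204), (64, 125, 203)]
130 [(34, 51, 77), (33, 50, 76), (34, 51, 77), (31, 49, 72), (42, 63, 83), (75, 115, 144), (74, 111, 139), (74, 113, 141), (76, 115, 145), (75, 113, 145), (77, 114, 144), (76, 116, 146), (76, 116, 145), (31, 48, 66), (29, 46, 63), (36, 60, 88), (45, 82, 126), (44, 79, 123), (44, 81, 125), (44, 81, 124), (44, 80, 122), (44, 79, 123)]
```

View pics/w1c.png

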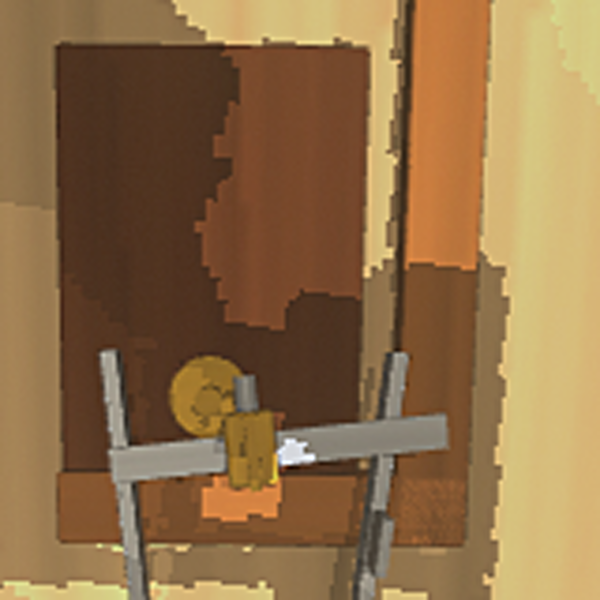

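The overlay shows the blank flush at the stop but about 7 mm short of the rail, so it drifted during the second push. I'll nudge its -x side with closed fingers.

{"fn": "move_arm", "kwargs": {"steps": [{"tx": -2.3,"ty": 2.85,"tz": 0,"rx": 0,"ry": 0,"rz": -0.01},{"tx": -2.3,"ty": 2.85,"tz": 0,"rx": 0,"ry": 0,"rz": 0},{"tx": -2.3,"ty": 2.85,"tz": 0,"rx": 0,"ry": 0,"rz": 0},{"tx": 0,"ty": 0,"tz": 0,"rx": 0,"ry": 0,"rz": 0},{"tx": 0,"ty": 0,"tz": 0,"rx": 0,"ry": 0,"rz": 0}], "fingers": 0}}

```text
clock: 6.6
eef_pos: [0.5171, -0.0081, 0.1707]
ee_rot: [[-0.131, 0.991, -0.004], [0.991, 0.131, -0.002], [-0.001, -0.004, -1.0]]
ft_force: [0.2, -0.4, 0.5]
width: 0.483
```

```bash
python3 - <<'E'
from st import *
print((100*(jw(-.064,.027)-s["eef_pos"][:2])).round(2))
E
```

```text
clk 6.6 tcp [ 0.5171 -0.0081  0.1707] jig mm [-64.7  33.1] yawerr(tooly-jigx) -0.0001 tilt [-0.0037 -0.0019] F [ 0.2 -0.4  0.5] w 45.4
[ 0.15 -0.59]
```

{"fn": "move_arm", "kwargs": {"steps": [{"tx": 0.1,"ty": -0.5,"tz": 0,"rx": 0,"ry": 0,"rz": 0},{"tx": 0,"ty": 0,"tz": -1.5,"rx": 0,"ry": 0,"rz": 0},{"tx": 0,"ty": 0,"tz": -1.5,"rx": 0,"ry": 0,"rz": 0},{"tx": 0,"ty": 0,"tz": -1.5,"rx": 0,"ry": 0,"rz": 0},{"tx": 0,"ty": 0,"tz": 0,"rx": 0,"ry": 0,"rz": 0}]}}

```text
clock: 7.02
eef_pos: [0.5217, -0.0135, 0.1254]
ee_rot: [[-0.135, 0.991, 0.002], [0.991, 0.135, -0.002], [-0.002, 0.002, -1.0]]
ft_force: [0.1, 1.2, -0.3]
width: 0.126
```

{"fn": "move_arm", "kwargs": {"steps": [{"tx": 0,"ty": 0,"tz": -2,"rx": 0,"ry": 0,"rz": 0},{"tx": 0,"ty": 0,"tz": -2.5,"rx": 0,"ry": 0,"rz": 0},{"tx": 0,"ty": 0,"tz": -2.5,"rx": 0,"ry": 0,"rz": 0},{"tx": 0,"ty": 0,"tz": -1.5,"rx": 0,"ry": 0,"rz": 0},{"tx": 0,"ty": 0,"tz": 0,"rx": 0,"ry": 0,"rz": 0}]}}

```text
clock: 7.43
eef_pos: [0.5282, -0.0182, 0.0399]
ee_rot: [[-0.131, 0.991, 0.011], [0.991, 0.131, -0.003], [-0.005, 0.01, -1.0]]
ft_force: [0.4, 0.1, 0.0]
width: 0.005
```

```bash
python3 st.py
```

```text
clk 7.43 tcp [ 0.5282 -0.0182  0.0399] jig mm [-55.   21.6] yawerr(tooly-jigx) -0.0005 tilt [ 0.0108 -0.0034] F [0.4 0.1 0. ] w 0.5
```

{"fn": "move_arm", "kwargs": {"steps": [{"tx": 0,"ty": 0.5,"tz": -0.4,"rx": 0,"ry": 0.01,"rz": 0},{"tx": 0.3,"ty": 0.04,"tz": 0,"rx": 0,"ry": 0,"rz": 0},{"tx": 0.4,"ty": 0.05,"tz": 0,"rx": 0,"ry": 0,"rz": 0},{"tx": 0.3,"ty": 0.04,"tz": 0,"rx": 0,"ry": 0,"rz": 0},{"tx": 0.3,"ty": 0.04,"tz": 0,"rx": 0,"ry": 0,"rz": 0}]}}

```text
clock: 7.85
eef_pos: [0.5408, -0.0132, 0.0382]
ee_rot: [[-0.129, 0.992, -0.005], [0.992, 0.129, -0.004], [-0.003, -0.005, -1.0]]
ft_force: [-9.8, -3.3, 0.9]
width: 0.003
```

```bash
python3 st.py
```

```text
clk 7.85 tcp [ 0.5408 -0.0132  0.0382] jig mm [-41.9  24.9] yawerr(tooly-jigx) -0.0028 tilt [-0.0049 -0.004 ] F [-9.8 -3.3  0.9] w 0.3
```

{"fn": "move_arm", "kwargs": {"steps": [{"tx": 0.3,"ty": 0.04,"tz": 0,"rx": 0,"ry": 0,"rz": 0},{"tx": 0.3,"ty": 0.04,"tz": 0,"rx": 0,"ry": 0,"rz": 0}]}}

```text
clock: 8.02
eef_pos: [0.5407, -0.0132, 0.0383]
ee_rot: [[-0.128, 0.992, -0.017], [0.992, 0.128, -0.004], [-0.002, -0.018, -1.0]]
ft_force: [-5.3, -1.6, -0.3]
width: 0.007
```

```bash
python3 st.py
```

```text
clk 8.02 tcp [ 0.5407 -0.0132  0.0383] jig mm [-41.9  24.9] yawerr(tooly-jigx) -0.0031 tilt [-0.0173 -0.0043] F [-5.3 -1.6 -0.3] w 0.7
```

{"fn": "move_arm", "kwargs": {"steps": [{"tx": -0.8,"ty": -0.1,"tz": 0,"rx": 0,"ry": 0,"rz": 0},{"tx": -0.8,"ty": 0,"tz": 2,"rx": 0,"ry": 0,"rz": 0},{"tx": 0,"ty": 0,"tz": 4,"rx": 0,"ry": 0,"rz": 0},{"tx": 0,"ty": 0,"tz": 4,"rx": 0,"ry": 0,"rz": 0},{"tx": 0,"ty": 0,"tz": 3,"rx": 0,"ry": 0,"rz": 0}], "fingers": 7.5}}

```text
clock: 8.43
eef_pos: [0.5201, -0.0143, 0.1691]
ee_rot: [[-0.129, 0.991, -0.025], [0.992, 0.128, -0.005], [-0.001, -0.026, -1.0]]
ft_force: [0.8, -0.3, -0.1]
width: 0.323
```

{"fn": "move_arm", "kwargs": {"steps": [{"tx": 1.5,"ty": -2.0,"tz": 0,"rx": 0,"ry": 0,"rz": 0},{"tx": 1.6,"ty": -2.0,"tz": 0,"rx": 0,"ry": 0,"rz": 0},{"tx": 1.6,"ty": -2.0,"tz": 0,"rx": 0,"ry": 0,"rz": 0},{"tx": 1.2,"ty": -2.0,"tz": 0,"rx": 0,"ry": 0,"rz": 0},{"tx": 0,"ty": 0,"tz": 0,"rx": 0,"ry": 0,"rz": 0}]}}

```text
clock: 8.85
eef_pos: [0.5886, -0.0952, 0.1841]
ee_rot: [[-0.136, 0.991, 0.004], [0.991, 0.136, -0.004], [-0.005, 0.003, -1.0]]
ft_force: [0.2, -0.3, 0.3]
width: 0.678
```

```bash
cat > wl.py <<'E'
from st import *
from fit import T
import sys
nm=sys.argv[1]; C=cam("wrist"); np.savez(nm+".npz",*C); im=save("wrist",nm)
f=lambda *L:proj(C,T(J,np.array(L))).round(1)
P=dict(rail80=f([.03,.04,.026]),rail65=f([.03,.065,.026]),blankR=f([.03,.065,.03],[.03,0,.03]),blankL=f([-.03,.065,.03],[-.03,-.015,.03]),stop=f([-.035,-.015,.026],[-.035,-.03,.026]),studs=f([-.0227,-.0707,.062],[.0227,-.0707,.062]),fins=f([-.0229,-.019,.08],[.0229,-.019,.08]))
for k,v in P.items(): print(k,v.tolist())
E
python3 wl.py w2; python3 - <<'E'
import cv2
im=cv2.imread('pics/w2.png'); cv2.imwrite('pics/w2c.png',cv2.resize(im[20:280,240:440],(600,600*260//200)[:2],interpolation=2)[:780]) if 0 else cv2.imwrite('pics/w2c.png',cv2.resize(im[20:220,230:430],(600,600),interpolation=2))
E
```

```text
clk 8.85 tcp [ 0.5886 -0.0952  0.1841] jig mm [ -5.3 -62.6] yawerr(tooly-jigx) 0.0042 tilt [ 0.0041 -0.0043] F [ 0.2 -0.3  0.3] w 63.7
rail80 [[367.3, 103.0]]
rail65 [[368.4, 67.7]]
blankR [[369.1, 66.7], [366.1, 156.6]]
blankL [[288.1, 66.2], [289.7, 175.6]]
stop [[283.9, 175.2], [284.2, 193.9]]
studs [[297.5, 254.4], [358.0, 254.6]]
fins [[295.0, 187.9], [363.1, 188.2]]
```

View pics/w2c.png

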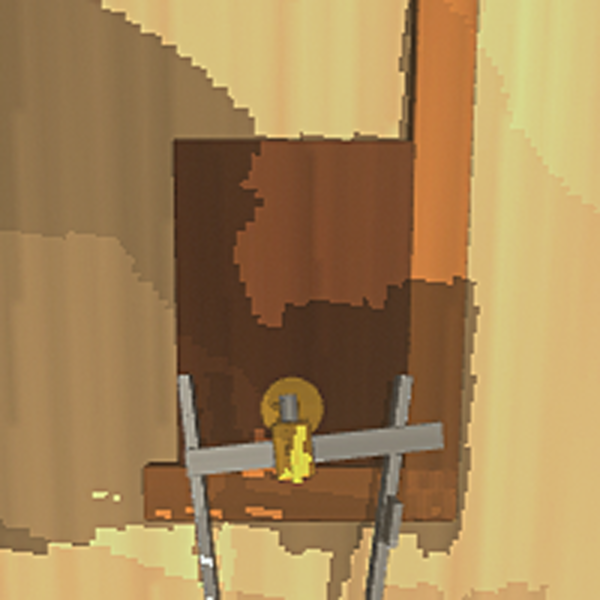

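The wrist view now shows the blank against both fences: its right edge at column 367.3 against the rail at 367.7, and its +y edge at row 66.7 as the model predicts. The rider fin is near (328,178) and the index near (362,193), so the target is about 22 mm at the fins, or roughly 29 mm over the studs. Descending to the squeeze point.

{"fn": "move_arm", "kwargs": {"steps": [{"tx": 0.4,"ty": -0.5,"tz": -2.5,"rx": 0,"ry": 0,"rz": -0.004},{"tx": 0,"ty": 0,"tz": -2.5,"rx": 0,"ry": 0,"rz": 0},{"tx": 0,"ty": 0,"tz": -2,"rx": 0,"ry": 0,"rz": 0},{"tx": 0,"ty": 0,"tz": -1,"rx": 0,"ry": 0,"rz": 0},{"tx": 0,"ty": 0,"tz": 0,"rx": 0,"ry": 0,"rz": 0}]}}

```text
clock: 9.32
eef_pos: [0.5924, -0.0931, 0.1051]
ee_rot: [[-0.136, 0.991, 0.011], [0.991, 0.136, 0.001], [-0.0, 0.011, -1.0]]
ft_force: [-0.2, 0.4, 0.5]
width: 0.8
```

```bash
python3 - <<'E'
from st import *
print((100*(jw(-.0008,-.070)-s["eef_pos"][:2])).round(2))
E
```

```text
clk 9.32 tcp [ 0.5924 -0.0931  0.1051] jig mm [ -1.2 -61.1] yawerr(tooly-jigx) 0.0043 tilt [0.0111 0.0013] F [-0.2  0.4  0.5] w 75.2
[ 0.16 -0.88]
```

{"fn": "move_arm", "kwargs": {"steps": [{"tx": 0.15,"ty": -0.85,"tz": 0,"rx": 0,"ry": 0.011,"rz": -0.004},{"tx": 0,"ty": 0,"tz": -2,"rx": 0,"ry": 0,"rz": 0},{"tx": 0,"ty": 0,"tz": -2,"rx": 0,"ry": 0,"rz": 0},{"tx": 0,"ty": 0,"tz": -0.8,"rx": 0,"ry": 0,"rz": 0},{"tx": 0,"ty": 0,"tz": 0,"rx": 0,"ry": 0,"rz": 0}]}}

```text
clock: 9.73
eef_pos: [0.5978, -0.1018, 0.0614]
ee_rot: [[-0.134, 0.991, 0.007], [0.991, 0.134, 0.001], [-0.0, 0.007, -1.0]]
ft_force: [-0.2, -0.2, -0.6]
width: 0.796
```

```bash
python3 wl.py w3; python3 - <<'E'
import sys; sys.path.insert(0,'.')
from st import *
print((100*(jw(-.0008,-.070)-s["eef_pos"][:2])).round(2))
E
```

```text
clk 9.73 tcp [ 0.5978 -0.1018  0.0614] jig mm [  3.  -70.4] yawerr(tooly-jigx) 0.0024 tilt [0.007  0.0007] F [-0.2 -0.2 -0.6] w 74.8
rail80 [[380.6, 59.6]]
rail65 [[383.0, -1.7]]
blankR [[384.5, -5.0], [378.4, 149.2]]
blankL [[246.0, -5.8], [253.5, 180.7]]
stop [[244.6, 180.0], [246.0, 210.0]]
studs [[263.5, 314.9], [366.4, 314.9]]
fins [[251.5, 204.4], [377.5, 204.7]]
clk 9.78 tcp [ 0.5982 -0.102   0.0622] jig mm [  3.4 -70.7] yawerr(tooly-jigx) 0.0023 tilt [0.008  0.0004] F [ 0.6 -0.  -0.1] w 75.2
[-0.42  0.01]
```

View pics/w3.png

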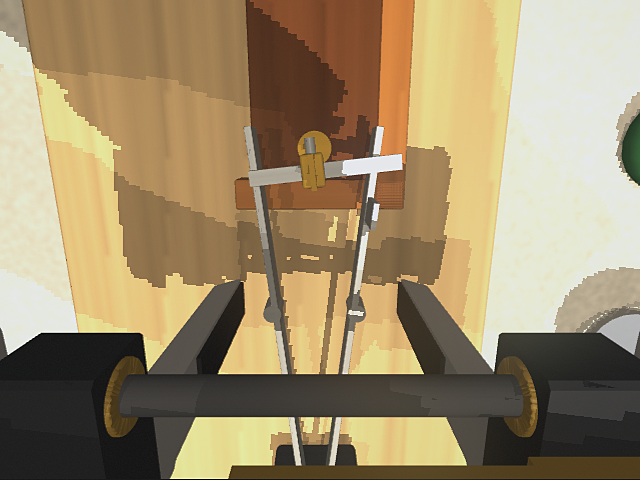

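The wrist view shows studs at (271,314) and (355,311), index near (375,205) and rider fin near (313,190). That gives about 23 mm at the fins, so 29.5 mm over the studs. Centre, lower, then squeeze.

{"fn": "move_arm", "kwargs": {"steps": [{"tx": -0.4,"ty": 0,"tz": -0.5,"rx": 0,"ry": 0.008,"rz": -0.002},{"tx": -0.05,"ty": 0,"tz": -0.2,"rx": 0,"ry": 0,"rz": 0},{"tx": 0,"ty": 0,"tz": 0,"rx": 0,"ry": 0,"rz": 0}]}}

```text
clock: 10.03
eef_pos: [0.5954, -0.1027, 0.0579]
ee_rot: [[-0.132, 0.991, 0.004], [0.991, 0.132, -0.0], [-0.001, 0.004, -1.0]]
ft_force: [0.1, 0.1, -0.6]
width: 0.792
```

```bash
python3 - <<'E'
from st import *
print((100*(jw(-.0009,-.070)-s["eef_pos"][:2])).round(2))
E
```

```text
clk 10.03 tcp [ 0.5954 -0.1027  0.0579] jig mm [  0.5 -71. ] yawerr(tooly-jigx) 0.0 tilt [ 0.0038 -0.0004] F [ 0.1  0.1 -0.6] w 74.5
[-0.15  0.08]
```

{"fn": "move_arm", "kwargs": {"steps": [{"tx": -0.15,"ty": 0.08,"tz": -0.2,"rx": 0,"ry": 0.003,"rz": 0},{"tx": 0,"ty": 0,"tz": 0,"rx": 0,"ry": 0,"rz": 0},{"tx": 0,"ty": 0,"tz": 0,"rx": 0,"ry": 0,"rz": 0},{"tx": 0,"ty": 0,"tz": 0,"rx": 0,"ry": 0,"rz": 0},{"tx": 0,"ty": 0,"tz": 0,"rx": 0,"ry": 0,"rz": 0}], "fingers": 2.95, "force": 20}}

```text
clock: 10.45
eef_pos: [0.5949, -0.1018, 0.0576]
ee_rot: [[-0.132, 0.991, 0.003], [0.991, 0.132, -0.001], [-0.001, 0.003, -1.0]]
ft_force: [0.4, 0.9, -0.4]
width: 0.483
```

{"fn": "move_arm", "kwargs": {"steps": [{"tx": 0,"ty": 0,"tz": 0,"rx": 0,"ry": 0,"rz": 0},{"tx": 0,"ty": 0,"tz": 0,"rx": 0,"ry": 0,"rz": 0},{"tx": 0,"ty": 0,"tz": 0,"rx": 0,"ry": 0,"rz": 0},{"tx": 0,"ty": 0,"tz": 0,"rx": 0,"ry": 0,"rz": 0},{"tx": 0,"ty": 0,"tz": 0,"rx": 0,"ry": 0,"rz": 0}]}}

```text
clock: 10.87
eef_pos: [0.5948, -0.1009, 0.0576]
ee_rot: [[-0.132, 0.991, 0.003], [0.991, 0.132, 0.0], [-0.0, 0.003, -1.0]]
ft_force: [-0.6, -0.1, -0.2]
width: 0.313
```

```bash
python3 wl.py w4; python3 - <<'E'
import cv2
im=cv2.imread('pics/w4.png'); cv2.imwrite('pics/w4c.png',cv2.resize(im[90:250,210:420],(788,600),interpolation=2))
E
```

```text
clk 10.87 tcp [ 0.5948 -0.1009  0.0576] jig mm [  0.2 -69.1] yawerr(tooly-jigx) 0.0007 tilt [0.003  0.0004] F [-0.6 -0.1 -0.2] w 29.5
rail80 [[388.0, 60.8]]
rail65 [[390.6, -1.7]]
blankR [[392.2, -5.1], [385.6, 152.1]]
blankL [[251.0, -5.4], [258.3, 184.3]]
stop [[249.3, 183.5], [250.6, 214.0]]
studs [[269.0, 321.3], [373.9, 321.4]]
fins [[257.4, 209.7], [386.4, 209.8]]
```

View pics/w4c.png

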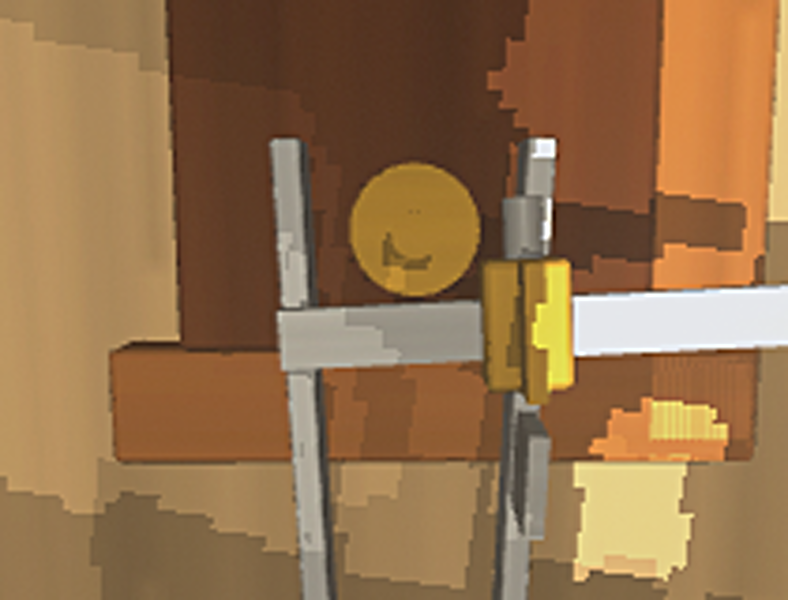

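The index fin, centre at crop column ~539, lines up with the rider fin at ~537. At about 10.5 px/mm, that is within 0.6 mm. The blank's right edge coincides with the rail, and its lower edge meets the stop. Now I hold the squeeze for over a second.

{"fn": "move_arm", "kwargs": {"steps": [{"tx": 0,"ty": 0,"tz": 0,"rx": 0,"ry": 0,"rz": 0},{"tx": 0,"ty": 0,"tz": 0,"rx": 0,"ry": 0,"rz": 0},{"tx": 0,"ty": 0,"tz": 0,"rx": 0,"ry": 0,"rz": 0},{"tx": 0,"ty": 0,"tz": 0,"rx": 0,"ry": 0,"rz": 0},{"tx": 0,"ty": 0,"tz": 0,"rx": 0,"ry": 0,"rz": 0}]}}

```text
clock: 11.33
eef_pos: [0.5948, -0.1009, 0.0576]
ee_rot: [[-0.132, 0.991, 0.003], [0.991, 0.132, 0.0], [0.0, 0.003, -1.0]]
ft_force: [-0.7, -0.1, -0.1]
width: 0.315
```

{"fn": "move_arm", "kwargs": {"steps": [{"tx": 0,"ty": 0,"tz": 0,"rx": 0,"ry": 0,"rz": 0},{"tx": 0,"ty": 0,"tz": 0,"rx": 0,"ry": 0,"rz": 0},{"tx": 0,"ty": 0,"tz": 0,"rx": 0,"ry": 0,"rz": 0},{"tx": 0,"ty": 0,"tz": 0,"rx": 0,"ry": 0,"rz": 0},{"tx": 0,"ty": 0,"tz": 0,"rx": 0,"ry": 0,"rz": 0}]}}

```text
clock: 11.75
eef_pos: [0.5948, -0.1008, 0.0576]
ee_rot: [[-0.132, 0.991, 0.003], [0.991, 0.132, 0.001], [0.0, 0.003, -1.0]]
ft_force: [0.3, 0.5, 0.2]
width: 0.315
```

{"fn": "move_arm", "kwargs": {"steps": [{"tx": 0,"ty": 0,"tz": 0,"rx": 0,"ry": 0,"rz": 0},{"tx": 0,"ty": 0,"tz": 0,"rx": 0,"ry": 0,"rz": 0},{"tx": 0,"ty": 0,"tz": 0,"rx": 0,"ry": 0,"rz": 0},{"tx": 0,"ty": 0,"tz": 0,"rx": 0,"ry": 0,"rz": 0},{"tx": 0,"ty": 0,"tz": 0,"rx": 0,"ry": 0,"rz": 0}]}}

```text
clock: 12.17
eef_pos: [0.5948, -0.1008, 0.0576]
ee_rot: [[-0.132, 0.991, 0.003], [0.991, 0.132, 0.001], [0.0, 0.003, -1.0]]
ft_force: [0.6, 0.3, -0.4]
width: 0.311
```

```bash
python3 - <<'E'
from st import *
im=save("wrist","w5").astype(int); a=cv2.imread("pics/w4.png")[:,:,::-1].astype(int)
d,r=cv2.phaseCorrelate(a[90:250,210:420].mean(2).astype(np.float32),im[90:250,210:420].mean(2).astype(np.float32)); print("shift w4->w5 px",d,r)
E
```

```text
clk 12.17 tcp [ 0.5948 -0.1008  0.0576] jig mm [  0.2 -69. ] yawerr(tooly-jigx) 0.0006 tilt [0.003  0.0005] F [ 0.6  0.3 -0.4] w 29.3
shift w4->w5 px (-0.016774515170268955, -0.01681470697612042) 0.9830606005809925
```

```bash
python3 -c "
from workcell import bot
print(bot.sign_off())"
```

```text
the job is handed in; nothing more can be done
None
```

I pushed the blank against the rail, then along it to the stop. I then squeezed the two legs to the rider's mark and handed in with the squeeze still held, at about 12 s on the robot's clock.

- **Correction on the way:** The first wrist check failed. The blank was flush at the stop, but about 7 mm off the rail after the push along it. I nudged it back sideways and looked again.
- **Blank:** In the last wrist picture its edges coincide with rail and stop, within about 0.7 mm along the rail. The pin is between the tips.
- **Squeeze:** The opening over the studs was 29.3–29.5 mm. By the board's formula that puts each leg about 0.066 rad in. I read the index as within about 0.6 mm of the rider's fin. The picture did not shift over a 1.3 s hold.
- **Disagreements:**
  - Finger positions at contact differed by about 2 mm between pushes: –44.6 mm in the first and –41.9 mm in the nudge, against an expected –42.5 mm. I relied on the wrist pictures instead.
  - The leg gap at the fins came out at 22.1 mm from the picture and 23.1 mm from the opening.
- **Not measured:** I had no direct reading of the squeeze force between the fingers, nor a final picture of the jar, cup and pot. The arm felt no contact near them.

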